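# Shim the rocking comparator stand with a wedge

## Robot

A 7-joint arm with a two-finger parallel gripper is mounted at the origin on a cart in front of the work surface, level with it; the furniture and walls round the work are solid. World frame = base frame: x ahead of the robot, y to its left, z up, the work surface at z = 0. Lengths are in m, angles in rad, forces in N, time in s.
With the tool pointing down it reaches from about 0.375 to 0.925 m from the base axis. Payload 3.1 kg.
Tool frame: the origin (TCP) lies at the very end of the fingers, on their centre line; the grasp point (between the pads) lies 19 mm behind it; z points along the fingers, y is the line along which they close (so a half turn about z gives the same grasp; the last joint's range is limited). The gripper opens to 85 mm and grips with 20 to 120 N. Pads are 22 mm wide; open, the fingers measure 114 mm over their backs; the gripper's body (76 mm by 85 mm) begins 54 mm behind the grasp point. The pads swing forward as they close: fully open they stand 13 mm farther back than shut.
Start: joints at [-0.098, 0.383, 0.044, 1.598, -0.018, 1.161, -0.05], TCP at [0.65, 0, 0.231] pointing down, gripper open.
Joint ranges: [-2.61, 2.61], [-0.41, 2.15], [-1.48, 1.57], [0, 2.5], [-1.57, 4.71], [0.05, 1.97], [-2.85, 2.85]. Speed limits (rad/s): [2.79, 2.79, 3.14, 3.14, 3.14, 3.14, 3.14].

## Interface

Orientations are given as a 3x3 rotation matrix whose columns are the frame's x, y, z axes.
In Python, from workcell import ctrl gives the robot as it stands. The module is installed in compiled form; this text tells all that it offers.
- The arm moves only by the shell command python3 -m pendant 'ROWS' [FORCE]. ROWS is JSON, a list of rows, each a list of 7 numbers: the shift along the tool's x, y, z in m, then the turn, a rotation vector about the tool's x, y, z in rad, then the opening, from 0 (shut) to 1 (fully open). A call has 1 to 12 rows; each row is the pose to reach, as a shift and turn from the pose commanded when the call began, along the tool's axes at that moment; what a row does not reach only later rows make up. A row lasts 1/10 s, in which the tool goes at most 50 mm and 8.59 degrees, less where a joint would pass 70% of its speed; a pose out of reach is approached as far as the arm can. A call with a gripper value outside its range is refused whole. The fingers move at their own pace and stop on an object; FORCE is the grip in N (left out, the last holds). Time passes only in rows, so rows that repeat a pose let the fingers close. It gives the time, the measured TCP pose, the force and the opening at its end, in the units of the state.
- ctrl.observe(): the state, without advancing time (a new reading comes with each control period).
- ctrl.camera(name): name is "scene" or "side" or "wrist"; returns a dict with "color" (384x512x3 uint8, red, green, blue), "fx", "fy", "cx", "cy" (pixels), "R" (3x3) and "t" (3): a world point X has camera coordinates R X + t. Camera axes: x right, y down, z forward; pixel columns grow to the right and rows downward; lengths in m; the calibration is good to about 2 mm. A picture is of the moment at which its call begins. There is no depth.
- ctrl.finish_job(): hands the job in, once; it reports no verdict.
The state is a dict: "clock": time; "joint_pos": joint angles; "dq": joint speeds; "joint_efforts": joint torques, N m; "tool_pos": TCP position; "eef_rot": TCP orientation; "wrist_force": force on the tool from outside, world axes, zero at the start; "ft_torque": the same for the moment, N m; "gripper_width": opening from 0.0 (shut) to 1.0 (fully open).
Only numpy, scipy, OpenCV 4.12 (cv2) and the standard library are available. Lean on these libraries where they do the work, as an engineer would, in place of code of your own. Each camera call takes 0.05 s, during which the arm holds its last target. There are 200 camera calls.

## Task

The dial gauge stand rocks because one of its four feet has lost its rubber pad. Push the wooden wedge along the bench, thin end first, under that bare foot until it is snug and the stand no longer rocks, without picking the wedge up, shoving the stand out of place or disturbing the things around. Then press down firmly (about 10 N) with a fingertip on the corner of the base right above that foot and finish while still pressing there: the stand must stay level.

Things in the scene. Friction and masses are not known exactly. Their poses are not given: they have to be found in the camera images.
- stand: dial gauge stand, 6 to 10 kg, loose: grey base 220 (x) x 170 (y) mm, top 46, underside 24 mm above the bench. Origin: bench level under its middle; x from front to column, y left, z up. Four round steel feet at x +-90, y +-65 mm; three stand on black rubber pads 10 mm high, the front left one (x -90, y +65) has none. It rests level on the pads, but 1 to 4 N down on the corner over the bare foot rocks it
- gauge (a point): middle of the dial's face, which looks to the stand's front (-x), 164 mm above the bench. Dial 58 mm across, held by an arm from a 25 mm column (stand x = +75 mm, 220 mm tall) over a round steel anvil (92 mm across, top 54 mm above the bench). All of it stays inside x > -55 mm and |y| < 50 mm of the stand, so the corner over the bare foot is open from above
- bare_foot (a point): centre of the flat lower face of the bare steel foot: 22 mm across, 10 mm above the bench while the stand is level, 20 mm in from the base's front and left edges
- corner_top (a point): the point of the flat top of the base straight above the bare foot, 46 mm above the bench; the place to press
- wedge: loose hardwood wedge, 35 to 70 g, flat on the bench left of the stand, tip roughly toward the bare foot: 110 x 32 mm, thickness rising evenly from 3 mm at the tip to 19 mm at the square butt. Origin: centre of underside; x along it to the tip (tip +55, butt -55 mm), y across, z up. Slides under 1 N; a push of 6 to 12 N seats it, and it stays when let go
- wedge_seat (a point): point on the middle line of the wedge's sloping top, 37 mm from the tip (wedge x = +18 mm): straight under the middle of the bare foot when the wedge is just snug and the stand level. The foot's rim toward the butt touches first, where the wedge is 10 mm thick; 7 mm short leaves a gap of 1 mm, 7 mm too far lifts the foot 1 mm
- gauged_shell: small pressed aluminium half shell, 46 x 36 x 13 mm, lying on the anvil under the gauge; loose, leave it there
- coil_near: bystander: wound copper coil on a white bobbin, 47 x 46 x 57 mm high, left of the stand behind the wedge; origin under its centre
- loose_shell: bystander: aluminium half shell, 46 x 36 x 13 mm high, in front of the stand; origin under its centre
- pliers: bystander: pliers lying flat, 55 x 178 x 14 mm high; origin under the centre
- screwdriver: bystander: screwdriver lying flat, 25 x 174 x 25 mm high; origin under the centre
- solenoid: bystander: dark solenoid body lying on its side, 62 x 124 x 60 mm high; origin under the centre
- tape: bystander: roll of yellow tape lying flat, 64 mm across, 18 mm high; origin under the centre
Things that resemble listed ones, but are neither listed nor needed, are in the scene too. There is more than one size of the wedge; the one meant has the size given above.

How it is judged:
On the way:
1. the wedge lies snug under the bare foot (thin end first, the foot over it within 10 mm of its middle line), the stand level, before the corner is pressed (x of bare_foot in the frame of wedge between 0.003 and 0.025 m and y of bare_foot in the frame of wedge between -0.01 and 0.01 m and angle between stand's own z axis and vertical below 0.01 rad and contact force between the fingers and stand below 1 N), for 0.1 s.
At the end, for the whole second after the job is handed in: still pressing the corner above the bare foot (3 to 40 N, grasp point within 35 mm of it in plan), wedge untouched; stand at rest, level within 0.01 rad; wedge under the bare foot (over its x = +3 to +25 mm, within 10 mm of its middle line), carrying at least 1.5 N (x of bare_foot in the frame of wedge between 0.003 and 0.025 m and y of bare_foot in the frame of wedge between -0.01 and 0.01 m and angle between stand's own z axis and vertical below 0.01 rad and contact force between the fingers and stand between 3 and 40 N and contact force between wedge and stand above 1.5 N and horizontal distance between the grasp point and corner_top below 0.035 m and contact force between the fingers and wedge below 0.5 N and linear speed of stand below 0.01 m/s); the arm keeps its last pose, push and grip.
It fails at once if the wedge is lifted off the bench or tipped up (height (world z) of wedge above 0.01 m or angle between wedge's own z axis and vertical above 0.15 rad).
It fails at once if the stand is shoved more than 25 mm (distance of stand from where it was at the start of the episode above 0.025 m).
It fails at once if the stand is tipped or lifted (angle between stand's own z axis and vertical above 0.14 rad or height (world z) of stand above 0.012 m).
It fails at once if the shell under the gauge is knocked away (distance between gauged_shell and stand above 0.085 m).
It fails at once if a bystander is moved more than 30 mm (distance of any of coil_near, loose_shell, pliers, screwdriver, solenoid, tape from where it was at the start of the episode above 0.03 m).
It also fails if it takes over 69 s, if anything falls off the work surface, if the arm or the gripper's body presses on something with over 40 N, if the wrist force passes 120 N, or if a joint passes its speed limit or range.

## Working session

There is one attempt and no reset: what is moved stays moved. The work goes in short steps, Python scripts to look and compute and a shell command to move; the robot and the scene stay as the last step left them, time stands still between calls to the robot, and variables do not carry over. Pictures are saved under pics/ and viewed, on a budget of 10 in all, crops included, one or two more only if the job needs it, and the job is handed in when it is done.

```bash
mkdir -p pics; cat > h.py <<'E'
import numpy as np, cv2
from workcell import ctrl
def shot(n,f):
    c=ctrl.camera(n); cv2.imwrite(f'pics/{f}.png',c['color'][:,:,::-1]); np.save(f'pics/{f}.npy',np.array([c['fx'],c['fy'],c['cx'],c['cy'],*np.array(c['R']).ravel(),*np.array(c['t'])])); return c
def cal(f):
    a=np.load(f'pics/{f}.npy'); return a[:4],a[4:13].reshape(3,3),a[13:]
def ray(f,u,v):
    k,R,t=cal(f); d=R.T@np.array([(u-k[2])/k[0],(v-k[3])/k[1],1]); return -R.T@t,d
def pl(f,u,v,z):
    o,d=ray(f,u,v); return o+d*(z-o[2])/d[2]
def proj(f,X):
    k,R,t=cal(f); c=R@np.array(X)+t; return k[0]*c[0]/c[2]+k[2],k[1]*c[1]/c[2]+k[3]
E
python3 - <<'E'
from h import *
a=shot('scene','s1');b=shot('side','d1');w=shot('wrist','w1')
for f in('s1','d1','w1'):
    k,R,t=cal(f);print(f,k,-R.T@t,R[2])
i=[cv2.resize(cv2.imread(f'pics/{f}.png'),(800,600),interpolation=cv2.INTER_CUBIC) for f in('s1','d1')]
for n,x in zip(('s1b','d1b'),i):cv2.imwrite(f'pics/{n}.png',x)
E
```

```text
s1 [443.56742031 443.56742031 252.34677489 187.17524374] [0.19877922 0.54517681 0.88756899] [ 0.30075864 -0.60220952 -0.73951872]
d1 [460.96481287 460.96481287 249.00037793 188.33153889] [0.20997618 0.94342861 0.9723944 ] [ 0.22517937 -0.74572491 -0.62704754]
w1 [332.30841587 332.30841587 250.11563378 188.5037626 ] [0.6499219  0.06754355 0.37296904] [-0.00194319 -0.26629053 -0.96389085]
```

View pics/s1b.png

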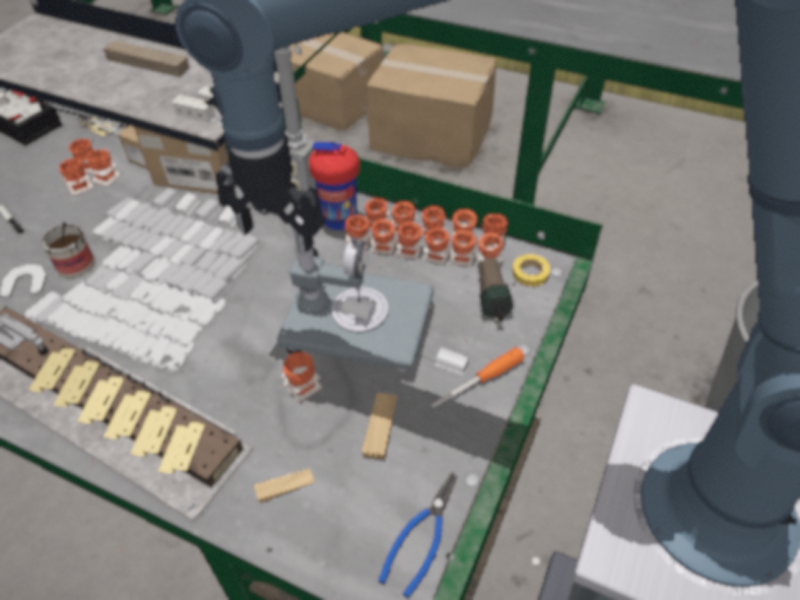

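View pics/d1b.png

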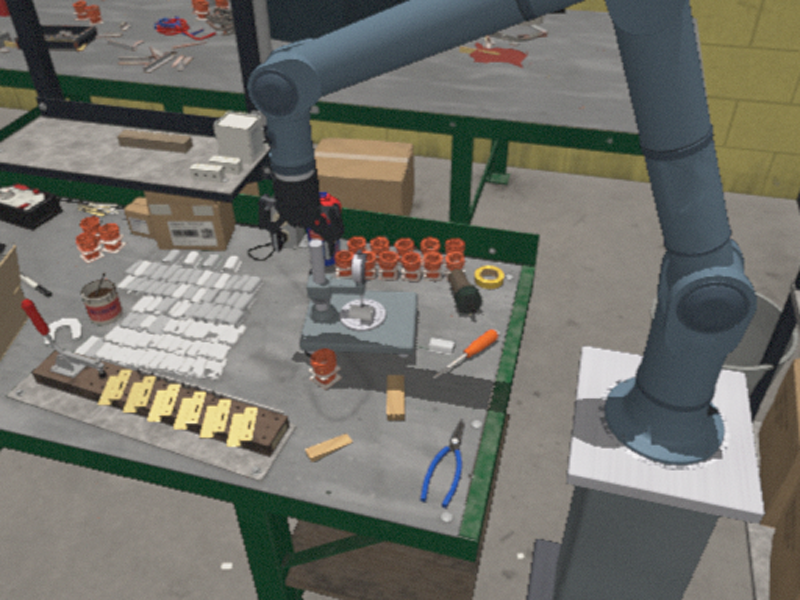

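Both views show the stand with its front toward the robot. The bare-foot corner is near (410,365) in the scene view. One wedge at (380,425) points at that corner; a second wood piece lies at (285,485). The coil is at (300,372). Next I'll measure the wood pieces and the base edges.

```bash
python3 - <<'E'
from h import *
for f in('s1','d1'):
    im=cv2.imread(f'pics/{f}.png'); h=cv2.cvtColor(im,cv2.COLOR_BGR2HSV)
    m=cv2.inRange(h,(8,70,90),(28,255,255))
    for c in cv2.findContours(m,cv2.RETR_EXTERNAL,cv2.CHAIN_APPROX_NONE)[0]:
        if cv2.contourArea(c)<120: continue
        r=cv2.minAreaRect(c); b=cv2.boxPoints(r)
        P=np.array([pl(f,*q,0.008) for q in b])
        if not(.3<P[:,0].mean()<.9 and abs(P[:,1].mean())<.5):continue
        a=cv2.approxPolyDP(c,2.5,True)[:,0]
        print(f,cv2.contourArea(c),[(tuple(map(int,q)),pl(f,*map(float,q),0.008)[:2].round(3).tolist()) for q in a])
# crops with scale
im=cv2.imread('pics/s1.png'); x=cv2.resize(im[170:310,150:350],None,fx=4,fy=4,interpolation=cv2.INTER_CUBIC); cv2.imwrite('pics/c1.png',x)
im=cv2.imread('pics/d1.png'); x=cv2.resize(im[145:305,180:340],None,fx=3.75,fy=3.75,interpolation=cv2.INTER_CUBIC); cv2.imwrite('pics/c2.png',x)
E
```

```text
s1 294.0 [((197, 301), [0.523, 0.182]), ((165, 310), [0.576, 0.229]), ((166, 319), [0.562, 0.246]), ((198, 308), [0.513, 0.195])]
s1 527.5 [((130, 270), [0.704, 0.178]), ((112, 272), [0.739, 0.2]), ((103, 300), [0.713, 0.266]), ((120, 300), [0.679, 0.25])]
s1 492.0 [((241, 252), [0.492, 0.028]), ((233, 290), [0.464, 0.125]), ((245, 292), [0.438, 0.119]), ((252, 253), [0.468, 0.019])]
s1 977.5 [((79, 252), [0.845, 0.188]), ((68, 278), [0.821, 0.255]), ((85, 278), [0.785, 0.239]), ((86, 290), [0.763, 0.262]), ((102, 289), [0.732, 0.245]), ((107, 271), [0.751, 0.203]), ((112, 266), [0.749, 0.187]), ((109, 264), [0.758, 0.185]), ((113, 261), [0.755, 0.175]), ((103, 259), [0.78, 0.18]), ((94, 263), [0.792, 0.198]), ((86, 279), [0.781, 0.24]), ((84, 277), [0.789, 0.238]), ((96, 251), [0.81, 0.169]), ((87, 249), [0.833, 0.173])]
s1 435.0 [((79, 242), [0.864, 0.165]), ((70, 240), [0.889, 0.17]), ((62, 243), [0.901, 0.185]), ((51, 268), [0.875, 0.251]), ((66, 268), [0.843, 0.236])]
s1 256.0 [((329, 222), [0.332, -0.143]), ((305, 240), [0.367, -0.067]), ((310, 244), [0.352, -0.061]), ((335, 22
[... 1320 characters left out ...]
5), [0.755, 0.16]), ((135, 257), [0.784, 0.176]), ((131, 250), [0.808, 0.154]), ((120, 253), [0.833, 0.173]), ((113, 245), [0.869, 0.149]), ((103, 247), [0.893, 0.164]), ((98, 240), [0.922, 0.142]), ((90, 243), [0.938, 0.159]), ((86, 238), [0.961, 0.144]), ((71, 233), [1.017, 0.137]), ((67, 235), [1.024, 0.147]), ((67, 244), [1.002, 0.18]), ((57, 235), [1.053, 0.155])]
d1 142.5 [((317, 212), [0.318, -0.143]), ((311, 212), [0.336, -0.139]), ((297, 223), [0.369, -0.078]), ((299, 228), [0.359, -0.058]), ((317, 217), [0.315, -0.12])]
d1 216.5 [((304, 173), [0.395, -0.333]), ((304, 180), [0.388, -0.294]), ((309, 184), [0.367, -0.276]), ((321, 181), [0.331, -0.303]), ((319, 171), [0.347, -0.357])]
```

View pics/c1.png

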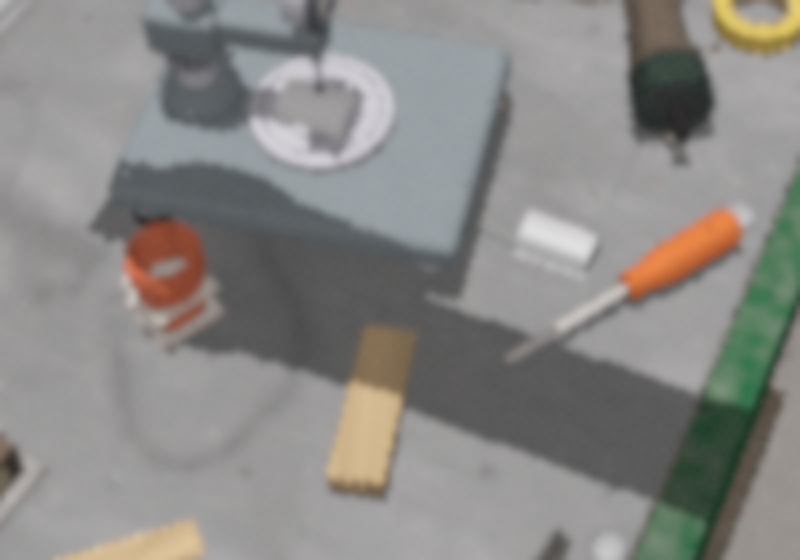

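View pics/c2.png

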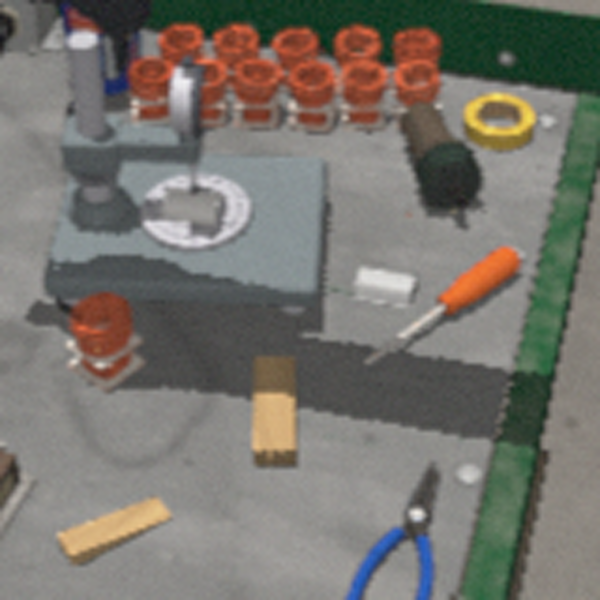

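The crops show the front-left top corner of the base at c1 (450,250) and c2 (325,290). The wedge tip edge is at c1 (367..415,329) and c2 (254..296,357), with the butt toward +y.

```bash
python3 - <<'E'
from h import *
A=lambda x,y:('s1',150+x/4,170+y/4)
B=lambda x,y:('d1',180+x/3.75,145+y/3.75)
for n,p,z in [('tipL',A(367,327),.003),('tipR',A(415,331),.003),('buttL',A(330,472),.019),('buttR',A(386,476),.019),('butt bot L',A(328,488),0),('butt bot R',A(384,493),0),
 ('tipL',B(254,357),.003),('tipR',B(296,357),.003),('buttL',B(252,453),.019),('buttR',B(297,453),.019),('bbL',B(253,465),0),('bbR',B(297,465),0),
 ('FL',A(450,250),.046),('FR',A(508,52),.046),('BL',A(122,162),.046),('FL',B(324,293),.046),('FR',B(328,160),.046),('BL',B(50,268),.046),
 ('shellfar',A(557,235),.01),('coil',A(170,330),0)]:
    print(n,p[0],pl(*p,z)[:2].round(4))
w=cv2.imread('pics/w1.png');cv2.imwrite('pics/w1b.png',cv2.resize(w,(800,600)))
E
```

```text
tipL s1 [0.4928 0.0233]
tipR s1 [0.4656 0.014 ]
buttL s1 [0.464  0.1265]
buttR s1 [0.435  0.1159]
butt bot L s1 [0.4663 0.1267]
butt bot R s1 [0.4366 0.1165]
tipL d1 [0.4951 0.0256]
tipR d1 [0.4632 0.0172]
buttL d1 [0.4648 0.135 ]
buttR d1 [0.4332 0.1266]
bbL d1 [0.4659 0.13  ]
bbR d1 [0.4346 0.1216]
FL s1 [ 0.458  -0.0199]
FR s1 [ 0.4891 -0.1794]
BL s1 [0.6692 0.0024]
FL d1 [ 0.4488 -0.0148]
FR d1 [ 0.4862 -0.1764]
BL d1 [0.6672 0.0123]
shellfar s1 [ 0.4139 -0.0816]
coil s1 [0.6003 0.0724]
```

View pics/w1b.png

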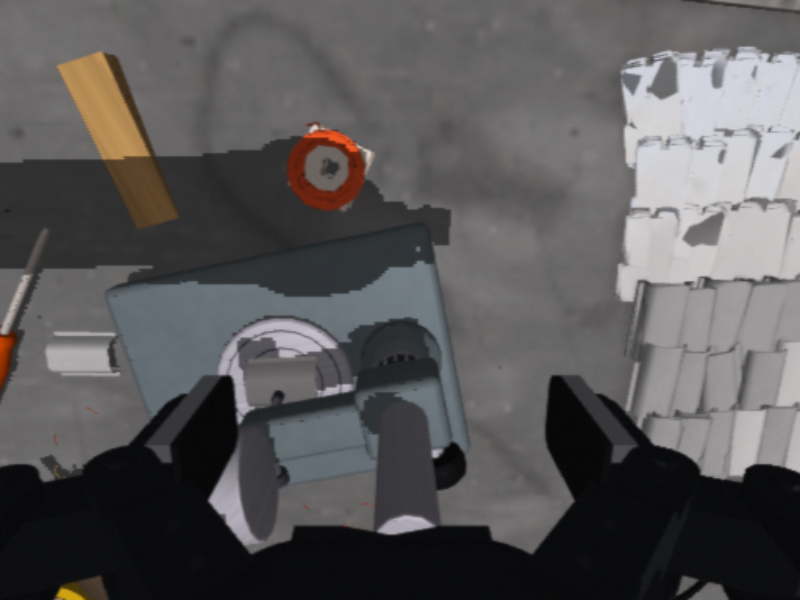

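The wrist view is the clearest. Base front-left top corner is at about (105,291) and back-left at (428,225). The wedge tip edge runs (138,229)–(177,216), and the butt top edge (58,67)–(101,53).

```bash
python3 - <<'E'
from h import *
W=lambda x,y:('w1',x*.64,y*.64)
d=dict(tipL=(W(177,216),.003),tipR=(W(138,229),.003),bL=(W(102,53),.019),bR=(W(58,67),.019),FL=(W(105,290),.046),BL=(W(430,223),.046),BR=(W(468,445),.046),f2=(W(150,420),.046),gs=(W(280,375),.06),shL=(W(85,332),.013),shB=(W(85,375),.013),sdtip=(W(46,230),.005),coil=(W(327,168),.057),coilbase=(W(372,150),.01))
P={}
for n,(p,z) in d.items(): P[n]=pl(*p,z)[:2];print(n,P[n].round(4))
print('len',np.linalg.norm(P['BL']-P['FL']),np.linalg.norm((P['tipL']+P['tipR'])/2-(P['bL']+P['bR'])/2),np.linalg.norm(P['tipL']-P['tipR']),np.linalg.norm(P['bL']-P['bR']))
x=P['BL']-P['FL'];x/=np.linalg.norm(x);y=np.array([-x[1],x[0]])
foot=P['FL']+.02*x-.02*y
t=(P['tipL']+P['tipR'])/2;b=(P['bL']+P['bR'])/2;wd=(t-b)/np.linalg.norm(t-b)
print('foot',foot,'stand yaw deg',np.degrees(np.arctan2(x[1],x[0])),'wedge dir deg',np.degrees(np.arctan2(wd[1],wd[0])),'tip',t,'butt',b)
r=foot-t; print('along',r@wd,'lateral(left of dir)',wd[0]*r[1]-wd[1]*r[0]); s=foot-b;print('needed dir from butt',np.degrees(np.arctan2(s[1],s[0])))
E
```

```text
tipL [0.4973 0.023 ]
tipR [0.4684 0.0137]
bL [0.4679 0.1268]
bR [0.4389 0.1186]
FL [ 0.4628 -0.0199]
BL [0.6739 0.0239]
BR [ 0.7041 -0.1335]
f2 [ 0.4806 -0.1142]
gs [ 0.5769 -0.0736]
shL [ 0.4245 -0.0607]
shB [ 0.4191 -0.095 ]
sdtip [0.4037 0.0133]
coil [0.6115 0.0579]
coilbase [0.6365 0.0682]
len 0.21564963415768218 0.10838354161067282 0.0303762851731209 0.030145144488484734
foot [ 0.48641129 -0.03544712] stand yaw deg 11.739834065239286 wedge dir deg -74.24417704364677 tip [0.48283442 0.01838111] butt [0.45340414 0.12269243]
along 0.05277703763638607 lateral(left of dir) -0.011173943595623475
needed dir from butt -78.21038804172758
```

```bash
python3 - <<'E'
from h import *
s=ctrl.observe();R=np.array(s['eef_rot']);print(s['clock'],s['tool_pos'],R.round(3).tolist(),s['wrist_force'],s['gripper_width'])
# dial: triangulate s1,d1
fs=[('s1',355*.64,258*.64),('d1',180+185/3.75,145+97/3.75)]
A=np.zeros((3,3));b=np.zeros(3)
for f in fs:
    o,d=ray(*f);d/=np.linalg.norm(d);M=np.eye(3)-np.outer(d,d);A+=M;b+=M@o
print('dial',np.linalg.solve(A,b))
print('via z .164',[pl(*f,.164).round(3).tolist() for f in fs])
# to pre-push pose: behind butt 40mm
th=np.radians(-74.2);dr=np.array([np.cos(th),np.sin(th)])
p=np.array([.4534,.1227])-dr*.045;print('pre',p)
for z in(.15,.05):
  print(R.T@(np.array([*p,z])-s['tool_pos']))
E
```

```text
0.15 [6.49267698e-01 2.12033183e-05 2.30161757e-01] [[-0.0, 1.0, -0.002], [1.0, 0.0, -0.0], [-0.0, -0.002, -1.0]] [-0.82314622 -0.35732618  0.28165673] 0.998870669396504
dial [ 0.57979196 -0.08802189  0.15860899]
via z .164 [[0.576, -0.083, 0.164], [0.579, -0.082, 0.164]]
pre [0.44114739 0.16599981]
[ 0.16600864 -0.20793391  0.0805822 ]
[ 0.16601907 -0.20772346  0.18058198]
```

```bash
python3 -m pendant '[[0.166,-0.208,0.05,0,0,-0.276,0],[0.166,-0.208,0.05,0,0,-0.276,0],[0.166,-0.208,0.05,0,0,-0.276,0],[0.166,-0.208,0.05,0,0,-0.276,0],[0.166,-0.208,0.05,0,0,-0.276,0],[0.166,-0.208,0.05,0,0,-0.276,0],[0.166,-0.208,0.12,0,0,-0.276,0],[0.166,-0.208,0.12,0,0,-0.276,0],[0.166,-0.208,0.12,0,0,-0.276,0]]'; python3 - <<'E'
from h import *
shot('wrist','w2');s=ctrl.observe();print(s['tool_pos'],np.array(s['eef_rot']).round(3).tolist(),s['wrist_force'],s['gripper_width'])
cv2.imwrite('pics/w2b.png',cv2.resize(cv2.imread('pics/w2.png'),(800,600)))
E
```

```text
clock: 1.05
tool_pos: [0.4383, 0.1647, 0.108]
eef_rot: [[-0.273, 0.962, -0.008], [0.962, 0.273, -0.003], [-0.001, -0.008, -1.0]]
wrist_force: [-0.0, -0.1, 0.3]
gripper_width: -0.002
[0.44039076 0.16536967 0.10992287] [[-0.273, 0.962, -0.004], [0.962, 0.273, -0.002], [-0.0, -0.004, -1.0]] [-0.69106085  0.07218114  0.29736157] 0.006163008256945371
```

View pics/w2b.png

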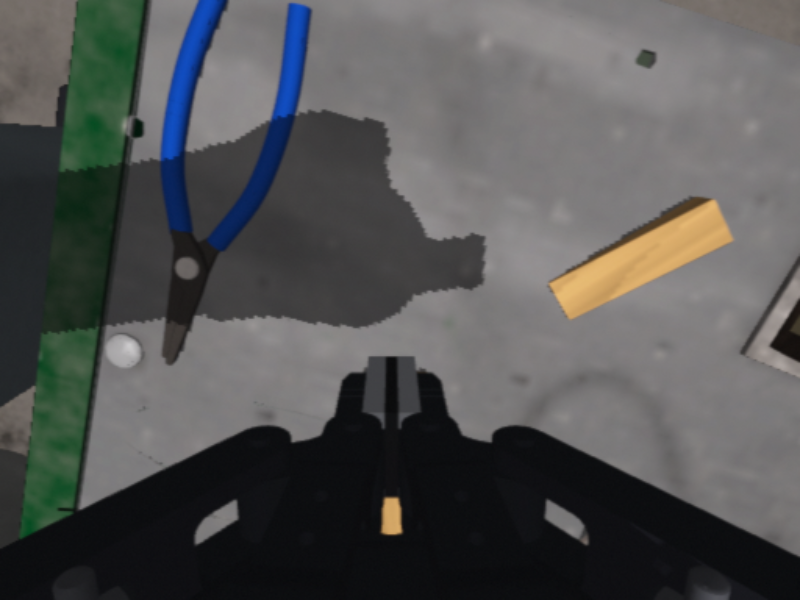

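The view shows the fingers lined up with the wedge (seen through the slit at (392,515)) and free bench under the fingers. I'll descend with the fingers slightly apart so they make a two-point push on the butt.

```bash
python3 -m pendant '[[0,0,0.05,0,0,0,0.15],[0,0,0.1,0,0,0,0.15],[0,0,0.104,0,0,0,0.15],[0,0,0.104,0,0,0,0.15],[-0.015,0,0.104,0,0,0,0.15],[-0.025,0,0.104,0,0,0,0.15],[-0.025,0,0.104,0,0,0,0.15]]'; python3 - <<'E'
from h import *
c=shot('side','d2');s=ctrl.observe();print(s['tool_pos'],s['wrist_force'],s['gripper_width'])
im=cv2.imread('pics/d2.png'); cv2.imwrite('pics/d2b.png',cv2.resize(im[180:300,180:340],None,fx=5,fy=5,interpolation=cv2.INTER_CUBIC))
E
```

```text
clock: 1.8
tool_pos: [0.452, 0.1408, 0.0103]
eef_rot: [[-0.269, 0.963, 0.006], [0.963, 0.269, 0.001], [-0.001, 0.006, -1.0]]
wrist_force: [0.3, 0.3, 1.4]
gripper_width: 0.15
[0.4512612  0.14171083 0.0097874 ] [-0.12372611  0.22319941 -0.7074275 ] 0.1469551296569122
```

View pics/d2b.png

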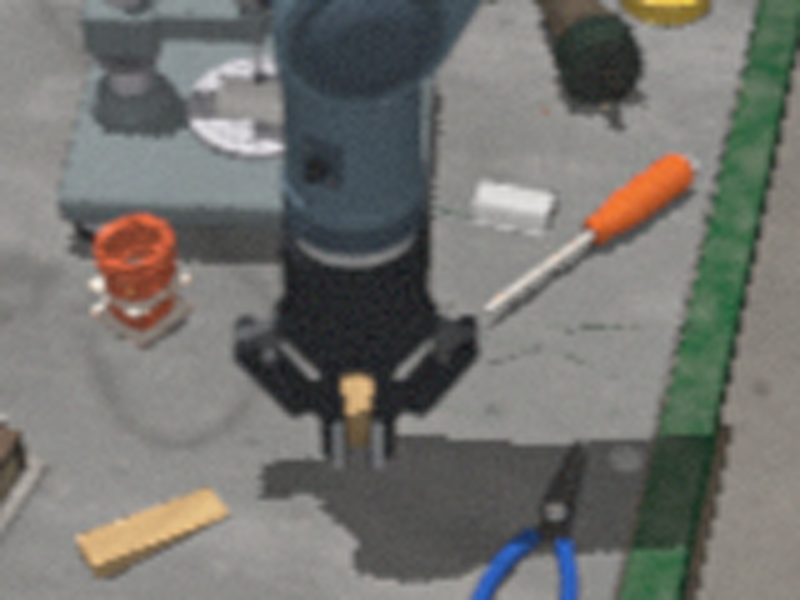

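```bash
python3 -m pendant '[[0,0,0.004,0,0,0,0.15],[-0.006,0,0.004,0,0,0,0.15],[-0.012,-0.0004,0.004,0,0,0.003,0.15],[-0.02,-0.0012,0.004,0,0,0.01,0.15],[-0.028,-0.002,0.004,0,0,0.016,0.15],[-0.036,-0.0028,0.004,0,0,0.023,0.15],[-0.044,-0.0037,0.004,0,0,0.03,0.15],[-0.052,-0.0045,0.004,0,0,0.036,0.15],[-0.06,-0.0053,0.004,0,0,0.043,0.15],[-0.06,-0.0053,0.004,0,0,0.043,0.15]]'; python3 - <<'E'
from h import *
c=shot('side','d3');shot('scene','s3');s=ctrl.observe();print(s['tool_pos'],s['wrist_force'],s['gripper_width'])
a=cv2.resize(cv2.imread('pics/d3.png')[180:300,200:300],(400,480),interpolation=cv2.INTER_CUBIC)
b=cv2.resize(cv2.imread('pics/s3.png')[200:320,190:290],(400,480),interpolation=cv2.INTER_CUBIC)
cv2.imwrite('pics/m3.png',np.hstack([a,b]))
E
```

```text
clock: 2.85
tool_pos: [0.4602, 0.0809, 0.0032]
eef_rot: [[-0.228, 0.974, -0.0], [0.974, 0.228, -0.001], [-0.001, -0.0, -1.0]]
wrist_force: [-0.2, 0.0, -0.0]
gripper_width: 0.154
[0.46003414 0.08244324 0.00322336] [ 0.7022089  -0.1107302  -0.05478543] 0.15181048435588612
```

View pics/m3.png

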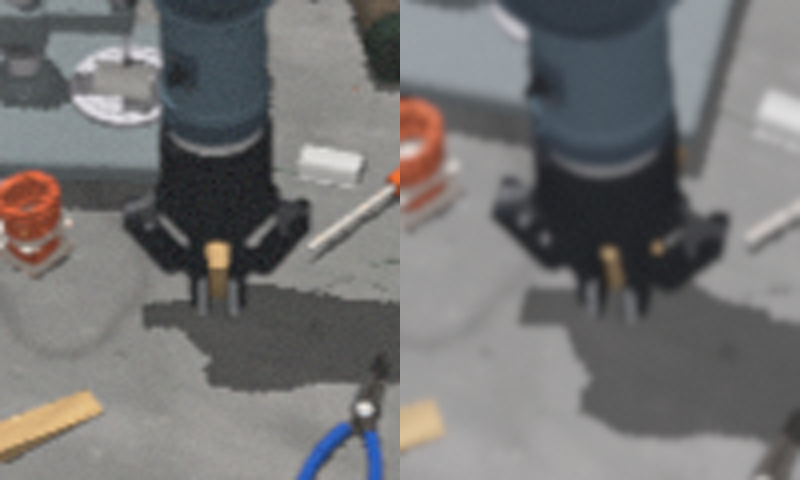

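Both views show the wedge in front of the fingers, square to the hand, with its butt between the fingertips. Going on straight, slowly.

```bash
python3 -m pendant '[[-0.006,0,-0.001,0,0,0.008,0.15],[-0.012,0,-0.001,0,0,0.015,0.15],[-0.018,0,-0.001,0,0,0.022,0.15],[-0.023,0,-0.001,0,0,0.028,0.15],[-0.027,0,-0.001,0,0,0.028,0.15],[-0.027,0,-0.001,0,0,0.028,0.15]]'; python3 -m pendant '[[-0.002,0,0,0,0,0,0.15],[-0.002,0,0,0,0,0,0.15]]'; python3 -m pendant '[[-0.002,0,0,0,0,0,0.15],[-0.002,0,0,0,0,0,0.15]]'
```

```text
clock: 3.55
tool_pos: [0.4665, 0.0556, 0.0043]
eef_rot: [[-0.202, 0.979, 0.0], [0.979, 0.202, -0.0], [-0.0, 0.0, -1.0]]
wrist_force: [-0.0, 0.6, 0.3]
gripper_width: 0.155
clock: 3.75
tool_pos: [0.4666, 0.0544, 0.0042]
eef_rot: [[-0.204, 0.979, -0.0], [0.979, 0.204, -0.0], [-0.0, -0.0, -1.0]]
wrist_force: [-0.0, -0.2, 0.1]
gripper_width: 0.149
clock: 3.95
tool_pos: [0.4671, 0.0525, 0.0043]
eef_rot: [[-0.204, 0.979, -0.0], [0.979, 0.204, -0.0], [-0.0, -0.0, -1.0]]
wrist_force: [-0.0, -0.1, 0.6]
gripper_width: 0.155
```

```bash
for i in 1; do python3 -m pendant '[[-0.002,0,0,0,0,0,0.15],[-0.002,0,0,0,0,0,0.15]]'; done; python3 -m pendant '[[-0.0015,0,0,0,0,0,0.15],[-0.0015,0,0,0,0,0,0.15]]' |egrep 'pos|force'; python3 -m pendant '[[-0.0015,0,0,0,0,0,0.15],[-0.0015,0,0,0,0,0,0.15]]'|egrep 'pos|force'
```

```text
clock: 4.15
tool_pos: [0.4676, 0.0504, 0.0043]
eef_rot: [[-0.203, 0.979, 0.0], [0.979, 0.203, -0.0], [-0.0, -0.0, -1.0]]
wrist_force: [-0.4, 0.5, 0.2]
gripper_width: 0.15
tool_pos: [0.4678, 0.0493, 0.0042]
wrist_force: [0.2, 1.2, 0.2]
tool_pos: [0.468, 0.0484, 0.0043]
wrist_force: [0.3, 1.7, -0.3]
```

Force is starting to rise about where snug contact was expected. Continuing in 1 mm steps.

```bash
python3 -m pendant '[[-0.001,0,0,0,0,0,0.15],[-0.001,0,0,0,0,0,0.15]]' |egrep 'pos|force'; python3 -m pendant '[[-0.001,0,0,0,0,0,0.15],[-0.001,0,0,0,0,0,0.15]]'|egrep 'pos|force';python3 -m pendant '[[-0.001,0,0,0,0,0,0.15],[-0.001,0,0,0,0,0,0.15]]'|egrep 'pos|force'
```

```text
tool_pos: [0.4682, 0.0478, 0.0043]
wrist_force: [-0.8, 3.4, 0.3]
tool_pos: [0.4683, 0.0472, 0.0043]
wrist_force: [-0.3, 4.9, 0.6]
tool_pos: [0.4685, 0.0469, 0.0043]
wrist_force: [-1.0, 6.7, 0.6]
```

```bash
python3 -m pendant '[[-0.001,0,0,0,0,0,0.15],[-0.001,0,0,0,0,0,0.15]]' |egrep 'pos|force'; python3 -m pendant '[[-0.001,0,0,0,0,0,0.15],[-0.001,0,0,0,0,0,0.15],[-0.001,0,0,0,0,0,0.15]]'|egrep 'pos|force'
```

```text
tool_pos: [0.4686, 0.0466, 0.0043]
wrist_force: [-1.5, 7.5, 0.7]
tool_pos: [0.4686, 0.0463, 0.0043]
wrist_force: [-2.5, 8.7, 0.5]
```

Snug at about 9 N. Backing off, rising, and moving over the corner to look.

```bash
python3 -m pendant '[[0.015,0,0,0,0,0,0.15],[0.03,0,0,0,0,0,0.15],[0.03,0,-0.03,0,0,0,0],[0.03,0,-0.08,0,0,0,0],[0.03,0,-0.13,0,0,0,0],[0.02,0,-0.17,0,0,0,0],[-0.02,-0.003,-0.186,0,0,0,0],[-0.06,-0.007,-0.186,0,0,0,0],[-0.06,-0.007,-0.186,0,0,0,0],[-0.06,-0.007,-0.186,0,0,0,0]]'; python3 - <<'E'
from h import *
shot('wrist','w4');s=ctrl.observe();print(s['tool_pos'],s['wrist_force'])
cv2.imwrite('pics/w4b.png',cv2.resize(cv2.imread('pics/w4.png'),(800,600),interpolation=cv2.INTER_CUBIC))
E
```

```text
clock: 6.65
tool_pos: [0.4742, -0.0199, 0.1902]
eef_rot: [[-0.199, 0.98, -0.0], [0.98, 0.199, -0.001], [-0.001, -0.0, -1.0]]
wrist_force: [0.3, 0.4, -1.3]
gripper_width: 0.001
[ 0.47403202 -0.01817067  0.18995877] [-0.18861823  0.79149126 -0.11350949]
```

View pics/w4b.png

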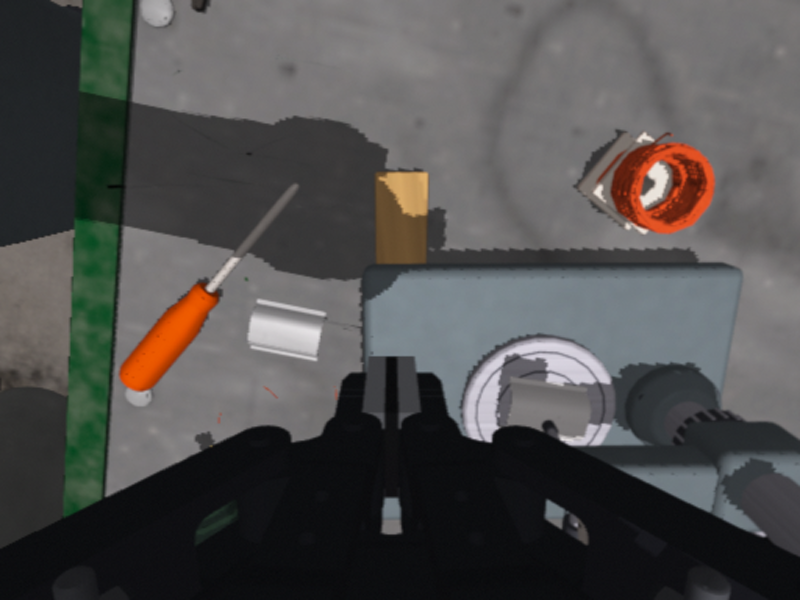

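The wedge runs straight under the base: butt edge (375..428,172), with its sides meeting the base edge at row 263. The base's top-left edge runs from (362,266) to (742,267).

```bash
python3 - <<'E'
from h import *
W=lambda x,y,z:pl('w4',x*.64,y*.64,z)[:2]
bL=W(428,172,.019);bR=W(375.5,172,.019);eL=W(427,262,.012);eR=W(376,262,.012);FL=W(361.5,265.5,.046);BL=W(742.5,266,.046)
print(bL,bR,eL,eR,FL,BL,np.linalg.norm(bL-bR),np.linalg.norm(FL-BL))
x=(BL-FL)/np.linalg.norm(BL-FL);y=np.array([-x[1],x[0]]);mid=(FL+BL)/2
foot=mid-.09*x-.02*y
b=(bL+bR)/2;e=(eL+eR)/2;n=bL-bR;n/=np.linalg.norm(n);d=np.array([n[1],-n[0]])
print('foot',foot,'dir by edge',np.degrees(np.arctan2(d[1],d[0])),'by axis',np.degrees(np.arctan2(*(e-b)[::-1])),'yaw stand',np.degrees(np.arctan2(x[1],x[0])))
for dd in(d,(e-b)/np.linalg.norm(e-b)):
  r=foot-(b+.055*dd);print('foot in wedge x',r@dd,'y',dd[0]*r[1]-dd[1]*r[0])
s=ctrl.observe();R=np.array(s['eef_rot']);print('tool delta to foot',R.T@(np.array([*foot,.046])-s['tool_pos']))
E
```

```text
[0.4851173  0.03892439] [0.45479879 0.0327576 ] [ 0.49708998 -0.01535111] [ 0.46556031 -0.02176484] [ 0.45746151 -0.01815893] [0.66855407 0.02448671] 0.03093931721612745 0.21535719091732164
foot [ 0.47875048 -0.03426212] dir by edge -78.50286990566164 by axis -78.1974131345734 yaw stand 11.421365094589364
foot in wedge x 0.01544897157428154 y -0.005356864443372132
foot in wedge x 0.015419411905467298 y -0.005732365953663807
tool delta to foot [-0.01669342  0.00149571  0.14395979]
```

Foot sits at about x = +15 mm, y = −5 mm in the wedge frame, inside the limits. Now over the corner and down to 8 mm above it.

```bash
python3 -m pendant '[[-0.017,0.004,0.02,0,0,0,0],[-0.017,0.004,0.06,0,0,0,0],[-0.017,0.004,0.1,0,0,0,0],[-0.017,0.004,0.13,0,0,0,0],[-0.017,0.004,0.136,0,0,0,0],[-0.017,0.004,0.136,0,0,0,0],[-0.017,0.004,0.136,0,0,0,0]]'; python3 -m pendant '[[0,0,0.003,0,0,0,0],[0,0,0.006,0,0,0,0],[0,0,0.008,0,0,0,0],[0,0,0.008,0,0,0,0],[0,0,0.008,0,0,0,0]]'|egrep 'pos|force'
```

```text
clock: 7.4
tool_pos: [0.4832, -0.0326, 0.0555]
eef_rot: [[-0.205, 0.979, 0.002], [0.979, 0.205, 0.0], [-0.0, 0.002, -1.0]]
wrist_force: [1.1, -0.5, 0.7]
gripper_width: 0.001
tool_pos: [0.4819, -0.0332, 0.0464]
wrist_force: [0.3, 0.6, -0.7]
```

```bash
for i in 1; do python3 -m pendant '[[0,0,0.001,0,0,0,0],[0,0,0.001,0,0,0,0]]'|egrep 'pos|force'; python3 -m pendant '[[0,0,0.001,0,0,0,0],[0,0,0.001,0,0,0,0]]'|egrep 'pos|force'; python3 -m pendant '[[0,0,0.001,0,0,0,0],[0,0,0.001,0,0,0,0]]'|egrep 'pos|force'; done
```

```text
tool_pos: [0.4821, -0.0332, 0.0458]
wrist_force: [-1.0, -0.1, 3.8]
tool_pos: [0.4821, -0.0332, 0.0456]
wrist_force: [-4.4, -0.1, 10.8]
tool_pos: [0.4822, -0.0332, 0.0456]
wrist_force: [-6.3, 0.6, 19.3]
```

```bash
python3 -m pendant '[[0,0,-0.0008,0,0,0,0],[0,0,-0.0008,0,0,0,0],[0,0,-0.0008,0,0,0,0]]'|egrep 'pos|force'; python3 -m pendant '[[0,0,0,0,0,0,0],[0,0,0,0,0,0,0],[0,0,0,0,0,0,0],[0,0,0,0,0,0,0],[0,0,0,0,0,0,0]]'|egrep 'clock|pos|force'
python3 - <<'E'
from h import *
shot('wrist','w5');shot('side','d5');s=ctrl.observe();print(s['tool_pos'],s['wrist_force'])
a=cv2.resize(cv2.imread('pics/w5.png'),(440,330));b=cv2.resize(cv2.imread('pics/d5.png')[140:290,170:320],(360,330),interpolation=cv2.INTER_CUBIC)
b=cv2.resize(b,(360,330));cv2.imwrite('pics/m5.png',np.hstack([a,b]))
E
```

```text
tool_pos: [0.4822, -0.0332, 0.0456]
wrist_force: [-4.8, -0.2, 13.2]
clock: 9.3
tool_pos: [0.4821, -0.0332, 0.0456]
wrist_force: [-2.9, -0.3, 12.3]
[ 0.48215327 -0.03322691  0.04564387] [-4.42965302  0.35484294 13.02963383]
```

View pics/m5.png

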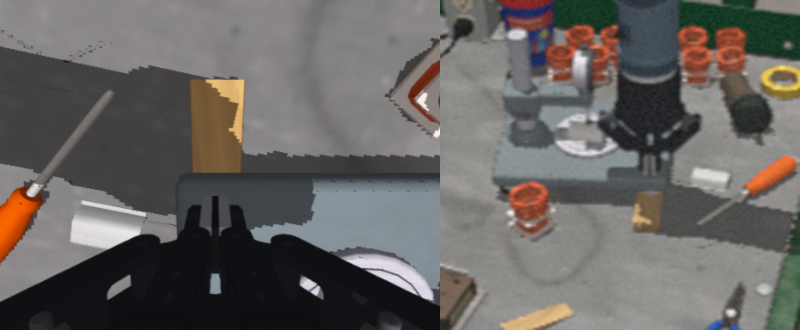

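The fingertips rest on the corner above the wedge, which lies straight under the base with nothing touching it. The push is steady at about 12–13 N and the corner height has not changed, so I'm handing in.

```bash
python3 -c "
from workcell import ctrl
ctrl.finish_job();s=ctrl.observe();print(s['clock'],s['tool_pos'],s['wrist_force'])"
```

```text
the job is handed in; nothing more can be done
the job is handed in; nothing more can be done
```

I slid the wedge along the bench, thin end first, under the bare foot with a two-finger push on its butt. It went snug at about 9 N. I then backed off and pressed the corner above the foot with the fingers shut, and handed the job in at about 9.4 s on the robot clock while still pressing.

**Last checks**
- **Wedge position:** from the wrist picture, the bare foot sits at about x = +15 mm, y = −5 mm in the wedge frame. That is inside the limits, but about 5 mm off the wedge's middle line.
- **Press:** about 12–13 N down, with the tool tip within about 5 mm of the corner point in plan.
- **Stand level:** fingertip height stayed at 45.6 mm between about 11 N and 19 N down, so the corner no longer rocks. I did not measure the tilt directly.
- **Surroundings:** in the last pictures the shell under the gauge, the coil, the loose shell and the screwdriver look undisturbed; I did not measure this.

**Disagreements and gaps**
- Two wrist views placed the stand about 5 mm apart in x. I took this as calibration error, because the push was mostly along y and the fixed-frame finger readings fit.
- A side force of 3–5 N remains in the press.
- I inferred the load on the wedge from the stiff press rather than measuring it.
- After handing in, the robot gave no further reading.

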